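# Fold the mixing leaf down and shut the paint box over it

## Robot

A 6-joint arm with a two-finger parallel gripper is mounted at the origin on a cart in front of the work surface, level with it; the furniture and walls round the work are solid. World frame = base frame: x ahead of the robot, y to its left, z up, the work surface at z = 0. Lengths are in mm, angles in degrees, forces in N, time in s.
With the tool pointing down it reaches from about 300 to 850 mm from the base axis. Payload 4.2 kg.
Tool frame: the origin (TCP) lies on the centre line of the jaws, within the pads' length; the fingertips stand 11 mm ahead of it and the grasp point (between the pads) lies 8 mm behind it; z points along the fingers, y is the direction in which the jaws open and shut (so a half turn about z gives the same grasp; the last joint's range is limited). The gripper opens to 91 mm and grips with 3 to 60 N. Pads are 32 mm wide; open, the fingers measure 118 mm over their backs; the gripper's body (76 mm by 178 mm) begins 60 mm behind the grasp point.
Start: joints at [-71.505, 18.312, 89.639, -0, 72.044, -1.146], TCP at [193.276, -541.559, 224.976] pointing down, gripper open.
Joint ranges: [-177.97, 177.97], [-48.28, 115.42], [12.27, 149.76], [-77.06, 257.06], [2.81, 150.46], [-146.56, 146.56]. Speed limits (degrees/s): [147.25, 147.25, 180, 180, 180, 180].

## Interface

Orientations are given as [roll, pitch, yaw] about the fixed x, y, z axes, in that order (R = Rz(yaw) Ry(pitch) Rx(roll)).
In Python, from workcell import env, grab_frame gives the robot as it stands. The module is installed in compiled form; this text tells all that it offers.
- The arm moves only by the tool arm_command, never from a script. Its argument "series" is one flat list of numbers, 6 for each row, row after row: the shift along the world's x, y, z each as a share of 400 mm, from -1 to 1, then the turn, a rotation vector about the world's x, y, z each as a share of 45 degrees, from -1 to 1. A call has 1 to 20 rows; each row shifts and turns the commanded pose from where the row before left it; what a row does not reach is not made up. A row lasts 1/12 s, in which the tool goes at most 41.7 mm and 7.16 degrees, less where a joint would pass 70% of its speed; a pose out of reach is approached as far as the arm can. A call with a number of a shift or a turn outside -1 to 1 is refused whole. A call with a gripper value outside its range is refused whole. "hand" is the opening, from 0 (shut) to 1 (fully open), set as the call begins (left out, the last holds). The fingers move at their own pace and stop on an object; "newtons" is the grip in N (left out, the last holds). Time passes only in rows, so rows that do not move let the fingers close. It gives the time, the measured TCP pose, the force and the opening at its end, in the units of the state.
- env.state(): the state, without advancing time (a new reading comes with each control period).
- grab_frame(name): name is "side" or "top"; returns a dict with "frame" (420x560x3 uint8, red, green, blue), "intrinsics" (3x3 intrinsics, pixels), "k1" (the pictures are not rectified: a ray, as slopes to the right and down, at radius r is drawn at 1 + k1 r^2 times it, then the intrinsics apply), "R" (3x3) and "t" (3): a world point X has camera coordinates R X + t. Camera axes: x right, y down, z forward; pixel columns grow to the right and rows downward; lengths in mm; the calibration is good to about 2 mm. A picture is of the moment at which its call begins. There is no depth.
- env.job_done(): hands the job in, once; it reports no verdict.
The state is a dict: "time_s": time; "qpos": joint angles; "qvel": joint speeds; "effort": joint torques, N m; "ee_pos": TCP position; "ee_rot": TCP orientation; "force": force on the tool from outside, world axes, zero at the start; "torque": the same for the moment, N m; "gripper_width": finger opening in mm.
Only numpy, scipy, OpenCV 4.12 (cv2) and the standard library are available. Lean on these libraries where they do the work, as an engineer would, in place of code of your own. Each camera call takes 0.05 s, during which the arm holds its last target.

## Task

Close up the blue paint box by pushing only: push the upright white mixing leaf over until it lies flat inside the box, and only after that swing the blue cover over it and press it fully shut, without slamming it. Pick nothing up, and leave the tin, the blue pot and the brown vial beside the box standing where they are.

Things in the scene. Friction and masses are not known exactly. Their poses are not given: they have to be found in the camera images.
- paint_box: Open flat case of blue painted sheet metal, outside 115 (its x) x 170 (its y) x 50 mm high, fixed to the worktop. Origin: centre of its underside. Its x axis points from the near side (where the leaf is hinged) to the far side (where the cover is hinged), y along the hinges, z up. Colour pans fill its floor up to 21 mm.
- leaf (a joint): Hinge of the white mixing leaf, rad: 0 = flat inside the case, its top face 45 mm above the worktop (5 mm below the rim); pi/2 = standing straight up on the near side; more = leaning out towards the case's -x; limit 1.9. It must be turned down towards the case's +x (away from the robot). Stiff hinge (about 0.09 N m): it stays at any angle and turns under a push of 1 to 2 N near its free edge.
- leaf_hinge (a point): Middle of the leaf's hinge line, just inside the near wall: at x = -50.5, y = 0, z = 43 mm in the case's frame. The hinge line runs along the case's y.
- leaf_edge (a point): Middle of the free edge of the leaf. The leaf is a plate 90 mm from hinge to free edge, 154 mm wide, 4 mm thick; hinge and this point lie at half its thickness.
- cover (a joint): Hinge of the blue cover, rad: 0 = shut flat on the case; pi/2 = standing straight up on the far side; more = leaning away beyond the far side; limit 2.1. It closes towards the case's -x (towards the robot). Stiff hinge (about 0.24 N m): it stays at any angle and turns under a push of 2 to 5 N near its free edge. The cover and a leaf that still stands strike one another.
- cover_hinge (a point): Middle of the cover's hinge line, on the far rim: at x = +60.5, y = 0, z = 52 mm in the case's frame, in the plane of the cover's inner face.
- cover_edge (a point): Middle of the free edge of the cover, on its outer face (the top face when shut, then 56 mm above the worktop; the face turned away from the leaf while open). The cover is a plate 122 mm from hinge to free edge, 176 mm wide, 4 mm thick, with a 10 mm turned-down lip round its three free sides.
- colour_tin: Bystander: open gold-brown tin, 88 mm across, 58 mm high, loose, standing beside the case's -y end, 10 mm or more from it. Origin: centre of its underside. Leave alone.
- blue_pot: Bystander: small blue screw-cap pot, 27 mm across, 64 mm high, loose, standing close to the case's +y end, 10 to 30 mm from it. Origin: centre of its underside. Leave alone.
- brown_vial: Bystander: brown glass vial with a black cap, 40 mm across, 146 mm high, loose, standing on the case's -y side, further off than the tin. Origin: centre of its underside. Leave alone.
Things that resemble listed ones, but are neither listed nor needed, are in the scene too. Leave any red look-alike of the paint_box alone.

How it is judged:
By the outcome, as a careful person would: the job done as asked, in the order asked, and still so for the second after the job is handed in, with the robot touching nothing.
It also fails if it takes over 48 s, if anything falls off the work surface, if the arm or the gripper's body presses on something with over 40 N, if the wrist force passes 120 N, or if a joint passes its speed limit or range.

## Working session

There is one attempt and no reset: what is moved stays moved. The work goes in short steps, Python scripts to look and compute and a tool call to move; the robot and the scene stay as the last step left them, time stands still between calls to the robot, and variables do not carry over. Pictures are saved under pics/ and viewed, and the job is handed in when it is done.

Besides the shell and the picture viewer there is one more tool, called by a JSON object that holds its "fn" and its "kwargs", one argument or row to a line. arm_command: Moves the arm, as the interface text tells. Shift numbers are shares of 400 mm and turn numbers shares of 45 degrees, none past 1 either way. Its arguments: {"type":"object","properties":{"series":{"type":"array"},"hand":{"type":"number"},"newtons":{"type":"number"}},"required":["series"]}

```bash
mkdir -p pics; python3 - <<'E'
from workcell import env, grab_frame
import cv2,json
for n in ("side","top"):
    g=grab_frame(n); cv2.imwrite(f"pics/{n}0.png",g["frame"][:,:,::-1])
    print(n,g["intrinsics"],g["k1"],g["R"],g["t"])
print(env.state())
E
```

```text
side [[432.51315945   0.         279.03092001]
 [  0.         432.51315945 216.10538334]
 [  0.           0.           1.        ]] -0.06901070816515187 [[ 0.99982904  0.01434753  0.01166352]
 [ 0.01820862 -0.65432658 -0.75599284]
 [-0.00321488  0.75607597 -0.65447597]] [-525.35479884  111.67167262 1166.85193896]
top [[449.94456684   0.         273.97352   ]
 [  0.         449.94456684 205.79739297]
 [  0.           0.           1.        ]] 0.0016490007155848141 [[-0.02119483 -0.99955615  0.02093534]
 [-0.9986257   0.02016189 -0.04837574]
 [ 0.04793217 -0.02193189 -0.99860978]] [  82.80952494  524.71854453 1253.12684125]
{'time_s': 0.1, 'qpos': array([-7.15055992e+01,  1.83482600e+01,  8.96988370e+01,  4.61485993e-04,
        7.20433209e+01, -1.14394643e+00]), 'qvel': array([ 0.08316538, -0.09037771, -0.29595737, -0.01434841,  0.04116195,
        0.16861169]), 'effort': array([ 8.93388642e-04, -4.13331163e+01, -2.32510811e+01,  7.29490444e-02,
        4.21841559e-02, -5.47103389e-05]), 'ee_pos': array([ 193.13376843, -541.14230269,  224.20543232]), 'ee_rot': array([-1.79909609e+02, -2.24382301e-03,  1.96382028e+01]), 'force': array([ 0.07798211, -0.56413116,  0.55462666]), 'torque': array([-0.01803417, -0.02981657,  0.04566975]), 'gripper_width': 90.97856083621038}
```

View pics/side0.png

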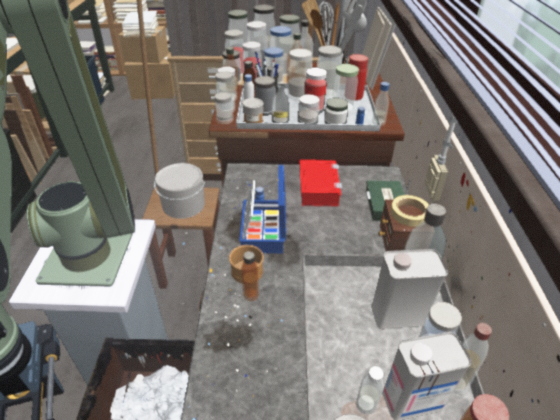

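View pics/top0.png

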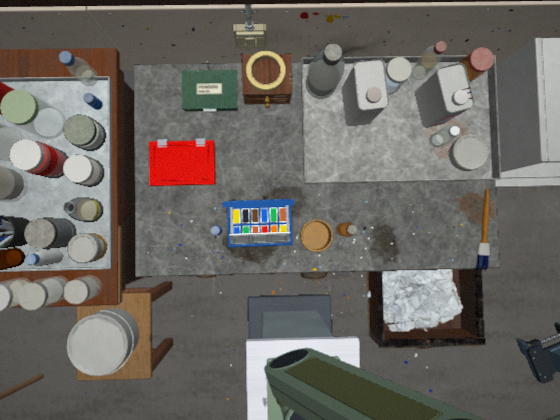

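Candidates: the open blue box at top (258,222) / side (265,225), the red look-alike at top (182,163) / side (320,182), and a green tin at top (210,90). By the description I choose the blue box. Next, close crops.

```bash
python3 - <<'E'
import cv2
a=cv2.imread("pics/side0.png")[150:310,200:320]; cv2.imwrite("pics/c1.png",cv2.resize(a,None,fx=3.7,fy=3.7,interpolation=cv2.INTER_CUBIC))
a=cv2.imread("pics/top0.png")[180:280,200:370]; cv2.imwrite("pics/c2.png",cv2.resize(a,None,fx=4.5,fy=4.5,interpolation=cv2.INTER_CUBIC))
E
```

```text
(no output)
```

View pics/c1.png

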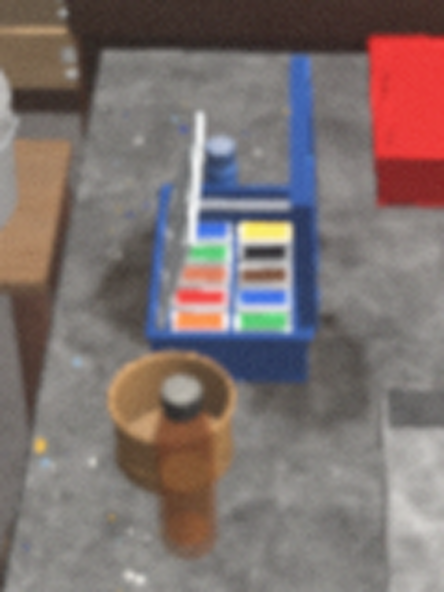

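View pics/c2.png

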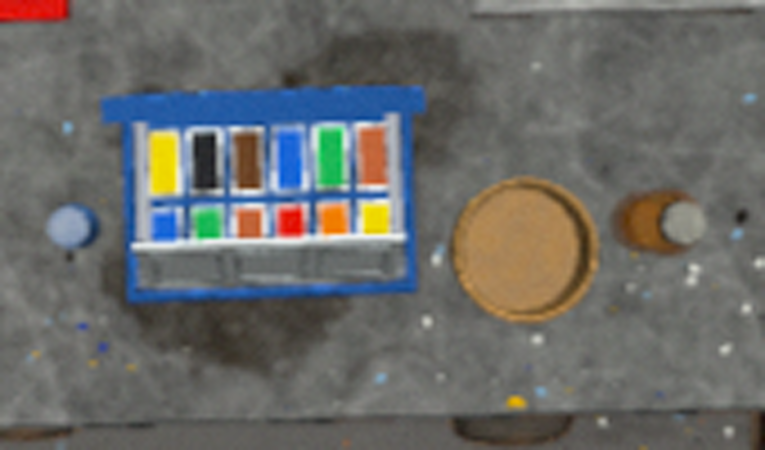

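The crops confirm the blue box: leaf standing (free edge white line at crop y≈243), cover about upright; tin and vial to the right (-y), pot to the left (+y). Now measure.

```bash
cat > h.py <<'E'
import numpy as np,cv2
from workcell import env,grab_frame
def ray(g,u,v):
    K=g["intrinsics"]; d=np.array([(u-K[0,2])/K[0,0],(v-K[1,2])/K[1,1]]); p=d.copy()
    for _ in range(20): p=d/(1+g["k1"]*(p@p))
    R=g["R"]; return -R.T@g["t"], R.T@np.array([p[0],p[1],1])
def at(g,u,v,ax,val):
    o,r=ray(g,u,v); return o+r*(val-o[ax])/r[ax]
def proj(g,X):
    c=g["R"]@np.asarray(X,float)+g["t"]; p=c[:2]/c[2]; p=p*(1+g["k1"]*(p@p)); K=g["intrinsics"]
    return np.array([K[0,0]*p[0]+K[0,2],K[1,1]*p[1]+K[1,2]])
def tri(g1,p1,g2,p2):
    o1,r1=ray(g1,*p1);o2,r2=ray(g2,*p2)
    s=np.linalg.lstsq(np.c_[r1,-r2],o2-o1,rcond=None)[0]
    a=o1+r1*s[0];b=o2+r2*s[1];return (a+b)/2,np.linalg.norm(a-b)
E
python3 - <<'E'
from h import *
np.set_printoptions(precision=1,suppress=True)
t=grab_frame("top");s=grab_frame("side")
T=lambda x,y:(200+(x+.5)/4.5-.5,180+(y+.5)/4.5-.5)
S=lambda x,y:(200+(x+.5)/3.7-.5,150+(y+.5)/3.7-.5)
for n,c in dict(nl=(128,301),nr=(414,291)).items(): print(n,at(t,*T(*c),2,50))
for n,c in dict(fl=(125,120),fr=(407,112)).items(): print(n,at(t,*T(*c),2,50))
for n,c in dict(coverL=(102,111),coverR=(424,100),coverLtop=(102,100),leafL=(135,246),leafR=(405,236)).items():
    for z in (120,130,170): print(n,z,at(t,*T(*c),2,z))
print("side nl",at(s,*S(148,335),2,50),"nr",at(s,*S(313,330),2,50))
print("leaf far top",tri(t,T(135,243),s,S(200,112)))
print("cover far top L",tri(t,T(102,98),s,S(300,55)))
print("pot",at(t,*T(72,226),2,64),"tin",at(t,*T(526,250),2,58),"vial",at(t,*T(683,223),2,146))
E
```

```text
nl [416.6 199.5  50. ]
nr [418.9  27.1  50. ]
fl [525.7 199.5  50. ]
fr [527.1  28.8  50. ]
coverL 120 [527.7 206.8 120. ]
coverL 130 [527.2 205.9 130. ]
coverL 170 [525.  202.2 170. ]
coverR 120 [530.3  23.  120. ]
coverR 130 [529.7  23.6 130. ]
coverR 170 [527.5  26.3 170. ]
coverLtop 120 [534.  206.7 120. ]
coverLtop 130 [533.4 205.8 130. ]
coverLtop 170 [531.  202.1 170. ]
leafL 120 [450.5 189.3 120. ]
leafL 130 [450.6 188.5 130. ]
leafL 170 [451.2 185.4 170. ]
leafR 120 [452.9  35.6 120. ]
leafR 130 [453.   36.2 130. ]
leafR 170 [453.4  38.4 170. ]
side nl [419.4  26.4  50. ] nr [538.3  34.8  50. ]
leaf far top (array([450.9, 188.3, 131. ]), np.float64(2.796255283934609))
cover far top L (array([528.5, 201.3, 176.4]), np.float64(6.554567312023156))
pot [462.5 230.9  64. ] tin [442.3 -40.4  58. ] vial [ 457.1 -118.6  146. ]
```

The box sits square to the world (yaw ≈0.7°), centre ≈(475,113). Leaf about 73° (its edge measured at z 131 against 129 expected), cover about 90° (its edge at z 176 against 174 expected). First I swing over with the fingers shut and the tool turned to yaw 0.

{"fn": "arm_command", "kwargs": {
  "hand": 0,
  "series": [0.05,0.08,0,0,0,-0.0436,0.05,0.08,0,0,0,-0.0436,0.05,0.08,0,0,0,-0.0436,0.05,0.08,0,0,0,-0.0436,0.05,0.08,0,0,0,-0.0436,0.05,0.08,0,0,0,-0.0436,0.05,0.08,0,0,0,-0.0436,0.05,0.08,0,0,0,-0.0436,0.05,0.08,0,0,0,-0.0436,0.05,0.08,0,0,0,-0.0436,0,0.08,0,0,0,0,0,0.08,0,0,0,0,0,0.08,0,0,0,0,0,0.08,0,0,0,0,0,0.08,0,0,0,0,0,0.08,0,0,0,0,0,0.08,0,0,0,0,0,0.08,0,0,0,0,0,0.08,0,0,0,0,0,0.08,0,0,0,0]
}}

```text
time_s: 1.87
ee_pos: [392.8, 100.0, 225.0]
ee_rot: [180.0, -0.0, 0.0]
force: [0.5, -0.2, 0.3]
gripper_width: 0.6
```

{"fn": "arm_command", "kwargs": {
  "series": [0,0.0175,-0.045,0,0,0,0,0.0175,-0.045,0,0,0,0,0,-0.045,0,0,0,0,0,-0.045,0,0,0,0,0,-0.045,0,0,0,0,0,-0.0475,0,0,0,0,0,0,0,0,0]
}}

```text
time_s: 2.45
ee_pos: [390.6, 111.8, 113.2]
ee_rot: [179.9, 0.4, 0.0]
force: [-0.3, -0.1, -0.0]
gripper_width: 0.4
```

```bash
python3 - <<'E'
from h import *
s=env.state();print(s["time_s"],s["ee_pos"],s["force"],s["qpos"])
for n in("side","top"):
    f=grab_frame(n)["frame"][150:310,190:370]; cv2.imwrite(f"pics/{n}1.png",cv2.resize(f[:,:,::-1],None,fx=3.5,fy=3.5))
# arc path for front bottom edge r=60
h=np.array([424.7,43.]);
for th in range(73,-1,-8):
    t=np.radians(th);p=h+60*np.array([np.cos(t),np.sin(t)])+2*np.array([-np.sin(t),np.cos(t)])
    print(th,(p+[-16,11]).round(1))
E
```

```text
2.45 [390.62836973 111.83745808 113.18674553] [-0.27422208 -0.09563863 -0.03239882] [ 1.43574848e+01  1.00502732e+01  1.19541507e+02 -4.56631380e-03
  5.08313625e+01  1.04333994e+02]
73 [424.3 112. ]
65 [432.2 109.2]
57 [439.7 105.4]
49 [446.6 100.6]
41 [452.7  94.9]
33 [457.9  88.4]
25 [462.2  81.2]
17 [465.5  73.5]
9 [467.6  65.4]
1 [468.7  57. ]
```

View pics/side1.png

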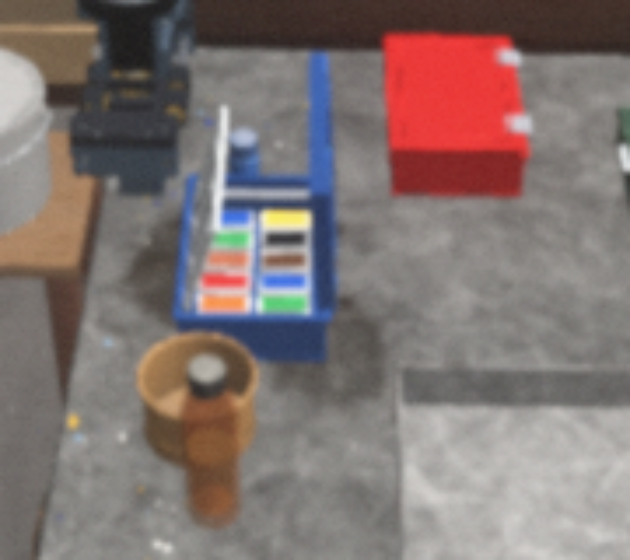

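The gripper (crop 145,165) is in front of the leaf and clear of everything. Now I push the leaf over along its arc.

{"fn": "arm_command", "kwargs": {
  "series": [0.021,0,0,0,0,0,0.021,0,0,0,0,0,0.021,0,0,0,0,0,0.021,0,-0.003,0,0,0,0.0099,0,-0.0035,0,0,0,0.0099,0,-0.0035,0,0,0,0.0094,0,-0.0048,0,0,0,0.0094,0,-0.0048,0,0,0,0.0086,0,-0.006,0,0,0,0.0086,0,-0.006,0,0,0,0.0076,0,-0.0071,0,0,0,0.0076,0,-0.0071,0,0,0,0,0,0,0,0,0]
}}

```text
time_s: 3.63
ee_pos: [455.6, 112.4, 97.0]
ee_rot: [180.0, 0.0, 0.0]
force: [0.3, 0.7, 0.2]
gripper_width: 0.7
```

```bash
python3 - <<'E'
from h import *
for n in("side","top"):
    f=grab_frame(n)["frame"][150:310,190:370]; cv2.imwrite(f"pics/{n}2.png",cv2.resize(f[:,:,::-1],None,fx=3.5,fy=3.5))
E
```

```text
(no output)
```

View pics/side2.png

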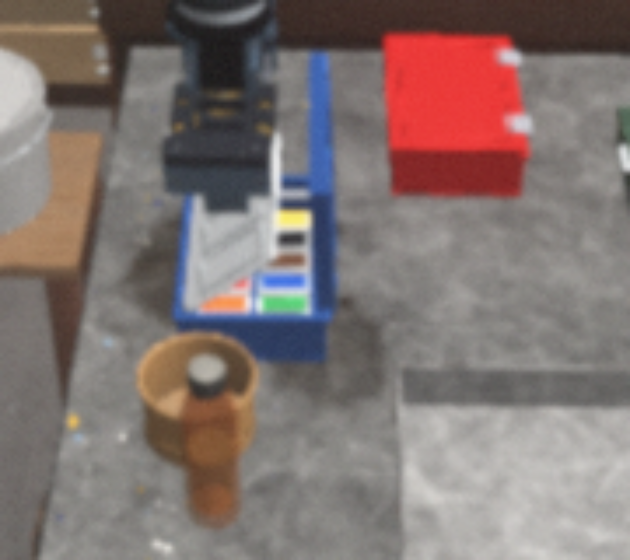

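The leaf follows, at about 45° (white edge at crop 275,190). I carry on down.

{"fn": "arm_command", "kwargs": {
  "series": [0.004,0,-0.0107,0,0,0,0.004,0,-0.0107,0,0,0,0.0056,0,-0.0091,0,0,0,0.0056,0,-0.0091,0,0,0,0.003,0,-0.0096,0,0,0,0.003,0,-0.0096,0,0,0,0.0025,0,-0.0104,0,0,0,0.0025,0,-0.0104,0,0,0,0.0006,0,-0.008,0,0,0,0,0,-0.005,0,0,0,0,0,-0.003,0,0,0,0,0,0,0,0,0]
}}

```text
time_s: 4.73
ee_pos: [467.2, 112.4, 59.1]
ee_rot: [180.0, 0.1, 0.0]
force: [0.1, 0.1, 0.5]
gripper_width: 0.4
```

{"fn": "arm_command", "kwargs": {
  "series": [0,0,-0.004,0,0,0,0,0,-0.004,0,0,0,0,0,-0.002,0,0,0,0,0,0,0,0,0,0,0,0,0,0,0]
}}

```text
time_s: 5.15
ee_pos: [467.4, 112.4, 56.2]
ee_rot: [180.0, 0.0, 0.0]
force: [-2.8, -1.2, 7.8]
gripper_width: 0.4
```

{"fn": "arm_command", "kwargs": {
  "series": [0,0,-0.003,0,0,0,0,0,0,0,0,0,0,0,0,0,0,0]
}}

```text
time_s: 5.4
ee_pos: [467.4, 112.4, 56.1]
ee_rot: [180.0, -0.0, 0.0]
force: [-4.3, -1.3, 17.1]
gripper_width: 0.3
```

It is hard against its stop (17 N at z 56.1, where 56 was expected). I lift away and look.

{"fn": "arm_command", "kwargs": {
  "series": [0,0,0.03,0,0,0,0,0,0.075,0,0,0,0,0,0.075,0,0,0,0,0,0.075,0,0,0,0,0,0.075,0,0,0,0,0,0.075,0,0,0,0,0,0.055,0,0,0,0,0,0,0,0,0]
}}

```text
time_s: 6.07
ee_pos: [470.0, 113.0, 243.0]
ee_rot: [-179.9, -0.6, 0.0]
force: [1.2, -0.1, 0.9]
gripper_width: 0.2
```

```bash
python3 - <<'E'
from h import *
s=grab_frame("side")
f=s["frame"][150:310,190:370]; cv2.imwrite(f"pics/side3.png",cv2.resize(f[:,:,::-1],None,fx=3.5,fy=3.5))
# predicted leaf corners if flat
for X in [(514.7,36,45),(514.7,190,45),(514.7,190,60),(424,36,45)]: print(X,((proj(s,X)-[190,150])*3.5).round())
h=np.array([535.7,52.])
for th in range(92,-1,-8):
    t=np.radians(th);p=h+100*np.array([-np.cos(t),np.sin(t)])+4*np.array([np.sin(t),np.cos(t)])
    print(th,(p+[16,11]).round(1))
E
```

```text
(514.7, 36, 45) [299. 314.]
(514.7, 190, 45) [303. 187.]
(514.7, 190, 60) [303. 173.]
(424, 36, 45) [181. 312.]
92 [559.2 162.8]
84 [545.2 162.9]
76 [531.4 161. ]
68 [517.9 157.2]
60 [505.2 151.6]
52 [493.3 144.3]
44 [482.5 135.3]
36 [473.1 125. ]
28 [465.3 113.5]
20 [459.1 101. ]
12 [454.7  87.7]
4 [452.2  74. ]
```

View pics/side3.png

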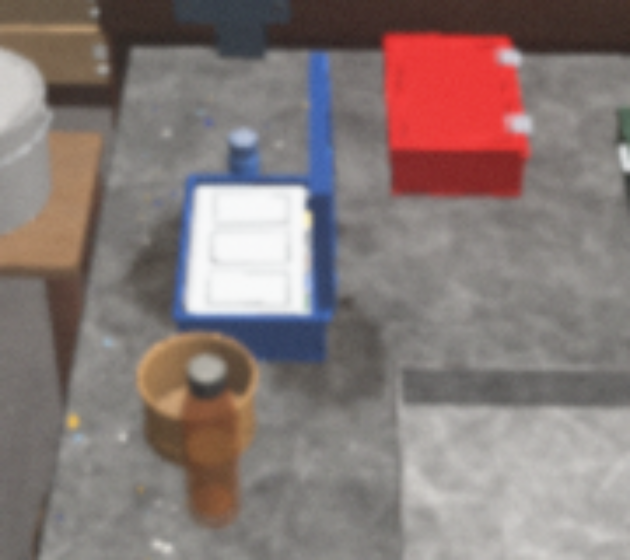

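The leaf lies flat (white, crop 195–305 × 185–313, within a few px of the predicted corners), and the bystanders stand unmoved. Now over the cover to its far side and down.

{"fn": "arm_command", "kwargs": {
  "series": [0.075,0,0,0,0,0,0.075,0,0,0,0,0,0.075,0,0,0,0,0,0.075,0,0,0,0,0,0,0,-0.04,0,0,0,0,0,-0.04,0,0,0,0,0,-0.04,0,0,0,0,0,-0.04,0,0,0,0,0,-0.04,0,0,0,0,0,0,0,0,0]
}}

```text
time_s: 6.95
ee_pos: [584.2, 111.9, 152.8]
ee_rot: [179.9, 0.6, 0.0]
force: [-1.0, 0.0, -0.9]
gripper_width: 0.7
```

```bash
python3 - <<'E'
from h import *
f=grab_frame("side")["frame"][150:310,190:370]; cv2.imwrite(f"pics/side4.png",cv2.resize(f[:,:,::-1],None,fx=3.5,fy=3.5))
E
```

```text
(no output)
```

View pics/side4.png

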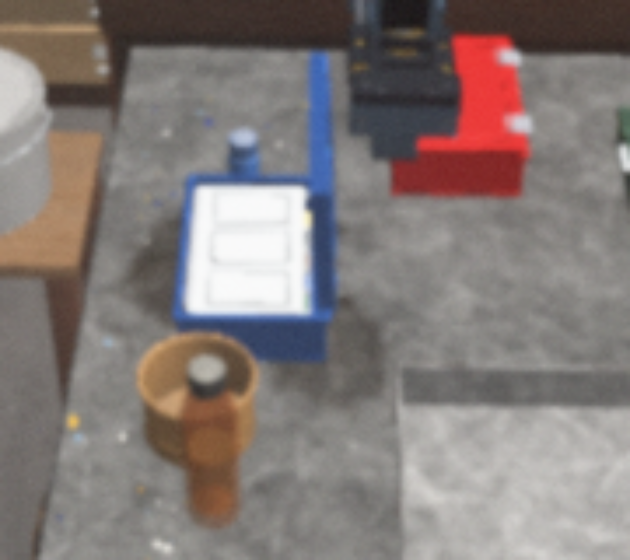

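{"fn": "arm_command", "kwargs": {
  "series": [-0.0122,0,0,0,0,0,-0.0122,0,0,0,0,0,-0.0122,0,0,0,0,0,-0.0122,0,0,0,0,0,-0.0122,0,0,0,0,0,-0.0122,0,0,0,0,0,-0.0122,0,0,0,0,0,-0.0122,0,0,0,0,0,-0.0122,0,0,0,0,0,-0.0122,0,0,0,0,0,-0.0122,0,0,0,0,0,-0.0122,0,0,0,0,0,0,0,0,0,0,0]
}}

```text
time_s: 8.08
ee_pos: [527.9, 112.4, 158.3]
ee_rot: [180.0, 0.1, 0.0]
force: [1.8, -0.1, -0.2]
gripper_width: 0.5
```

```bash
python3 - <<'E'
from h import *
f=grab_frame("side")["frame"][150:310,190:370]; cv2.imwrite(f"pics/side5.png",cv2.resize(f[:,:,::-1],None,fx=3.5,fy=3.5))
E
```

```text
(no output)
```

View pics/side5.png

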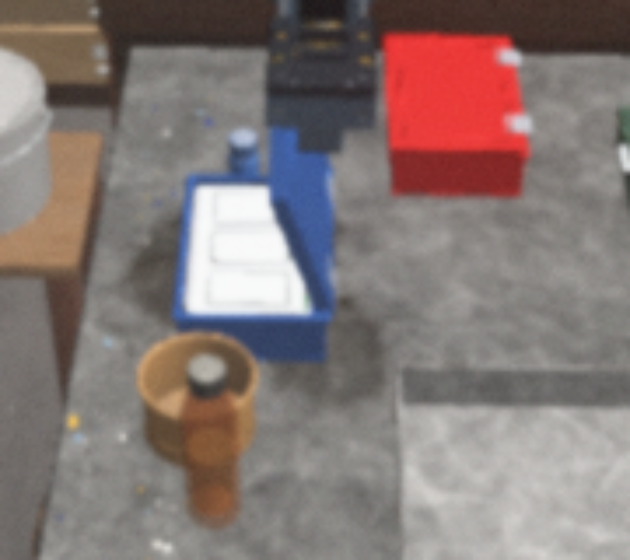

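The cover follows, now at about 70°; nothing else is touched. I continue slowly along its arc.

{"fn": "arm_command", "kwargs": {
  "series": [-0.0125,0,-0.0025,0,0,0,-0.0125,0,-0.0025,0,0,0,-0.0108,0,-0.0046,0,0,0,-0.0108,0,-0.0046,0,0,0,-0.0108,0,-0.0046,0,0,0,-0.01,0,-0.0062,0,0,0,-0.01,0,-0.0062,0,0,0,-0.01,0,-0.0062,0,0,0,-0.0088,0,-0.0071,0,0,0,-0.0088,0,-0.0071,0,0,0,-0.0088,0,-0.0071,0,0,0,-0.0079,0,-0.0083,0,0,0,-0.0079,0,-0.0083,0,0,0,-0.0079,0,-0.0083,0,0,0,-0.0067,0,-0.0096,0,0,0,-0.0067,0,-0.0096,0,0,0,-0.0067,0,-0.0096,0,0,0,0,0,0,0,0,0]
}}

```text
time_s: 9.63
ee_pos: [464.6, 112.3, 112.3]
ee_rot: [180.0, 0.2, 0.0]
force: [1.1, 0.5, 0.1]
gripper_width: 0.5
```

{"fn": "arm_command", "kwargs": {
  "series": [-0.0035,0,-0.007,0,0,0,-0.0035,0,-0.007,0,0,0,-0.0035,0,-0.007,0,0,0,-0.0035,0,-0.007,0,0,0,-0.0027,0,-0.0083,0,0,0,-0.0027,0,-0.0083,0,0,0,-0.0027,0,-0.0083,0,0,0,-0.0027,0,-0.0083,0,0,0,-0.0013,0,-0.006,0,0,0,-0.0013,0,-0.005,0,0,0,-0.0013,0,-0.004,0,0,0,0,0,-0.004,0,0,0,0,0,0,0,0,0]
}}

```text
time_s: 10.72
ee_pos: [454.4, 112.4, 80.9]
ee_rot: [180.0, 0.0, 0.0]
force: [-0.8, -0.2, 0.6]
gripper_width: 0.5
```

```bash
python3 - <<'E'
from h import *
f=grab_frame("side")["frame"][150:310,190:370]; cv2.imwrite(f"pics/side6.png",cv2.resize(f[:,:,::-1],None,fx=3.5,fy=3.5))
E
```

```text
(no output)
```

View pics/side6.png

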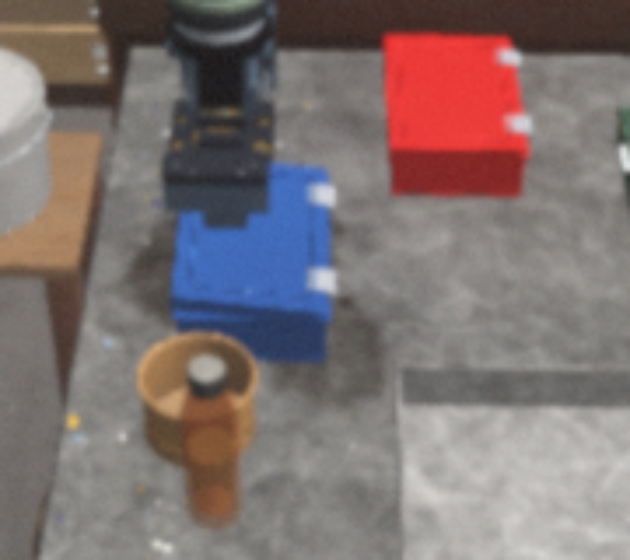

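The cover is nearly shut (gap of about 8° at the near edge, crop 180,305). I finish slowly.

{"fn": "arm_command", "kwargs": {
  "series": [0,0,-0.0038,0,0,0,0,0,-0.0038,0,0,0,0,0,-0.0038,0,0,0,0,0,-0.0038,0,0,0,0,0,-0.0038,0,0,0,0,0,-0.0038,0,0,0,0,0,-0.0038,0,0,0,0,0,-0.0025,0,0,0,0,0,-0.0025,0,0,0,0,0,0,0,0,0,0,0,0,0,0,0]
}}

```text
time_s: 11.68
ee_pos: [454.8, 112.4, 68.5]
ee_rot: [180.0, -0.0, 0.0]
force: [-0.5, -0.2, 0.4]
gripper_width: 0.4
```

{"fn": "arm_command", "kwargs": {
  "series": [0,0,-0.002,0,0,0,0,0,-0.002,0,0,0,0,0,-0.002,0,0,0,0,0,0,0,0,0,0,0,0,0,0,0]
}}

```text
time_s: 12.1
ee_pos: [454.8, 112.5, 67.2]
ee_rot: [-180.0, -0.1, 0.0]
force: [-2.2, -0.3, 10.0]
gripper_width: 0.4
```

{"fn": "arm_command", "kwargs": {
  "series": [0,0,-0.0025,0,0,0,0,0,-0.002,0,0,0,0,0,0,0,0,0,0,0,0,0,0,0]
}}

```text
time_s: 12.43
ee_pos: [454.9, 112.5, 67.0]
ee_rot: [-180.0, -0.1, 0.0]
force: [-6.4, -1.7, 22.5]
gripper_width: 0.3
```

It sits at z 67.0, exactly the shut height (56+11), and stays firm under 22 N. I lift off and check.

{"fn": "arm_command", "kwargs": {
  "series": [0,0,0.01,0,0,0,0,0,0.03,0,0,0,0,0,0.07,0,0,0,0,0,0.09,0,0,0,-0.04,0,0.09,0,0,0,-0.08,0,0.09,0,0,0,-0.08,0,0.03,0,0,0,-0.08,0,0,0,0,0,0,0,0,0,0,0,0,0,0,0,0,0]
}}

```text
time_s: 13.27
ee_pos: [345.8, 112.4, 223.8]
ee_rot: [-180.0, -0.1, 0.1]
force: [0.2, 0.4, -0.6]
gripper_width: 0.3
```

```bash
python3 - <<'E'
from h import *
np.set_printoptions(precision=1,suppress=True)
for n in("side","top"):
    g=grab_frame(n);F=g["frame"]; f=F[150:310,190:370]; cv2.imwrite(f"pics/{n}7.png",cv2.resize(f[:,:,::-1],None,fx=3.5,fy=3.5))
    for X in [(411,26,56),(411,201,56),(535,26,56),(535,201,56)]: print(n,((proj(g,X)-[190,150])*3.5))
    o=cv2.imread(f"pics/{n}0.png")[:,:,::-1]
    for nm,(X) in dict(pot=(462,231,32),tin=(442,-40,58),vial=(457,-118,120)).items():
        u,v=proj(g,X).astype(int); s=np.s_[v-14:v+14,u-14:u+14]
        print(nm,np.abs(F[s].astype(float)-o[s]).mean(),cv2.phaseCorrelate(cv2.cvtColor(np.ascontiguousarray(o[s]),7).astype(float),cv2.cvtColor(np.ascontiguousarray(F[s]),7).astype(float)))
E
```

```text
side [162.3 310.1]
side [180.6 166.8]
side [325.6 313.2]
side [327.1 169.4]
pot 26.999149659863946 ((0.39248187269984136, -0.05540600142792229), 0.5873149352153061)
tin 2.1968537414965987 ((0.03868456702447709, 0.05271629384392362), 1.0044310878330465)
vial 2.149234693877551 ((0.028235570905653873, -0.06533210491794605), 1.0264052162107635)
top [357.7 340.4]
top [130.7 345.5]
top [354.  180.2]
top [128.1 184.7]
pot 3.4885204081632653 ((-0.1465943437023327, -0.07137755413789293), 1.0762085158665984)
tin 1.9970238095238095 ((-0.029840169659379967, 0.05032976327365546), 0.9702090798263938)
vial 2.067176870748299 ((0.0043361506045389575, -0.008609142402891123), 1.008451746998433)
```

View pics/side7.png

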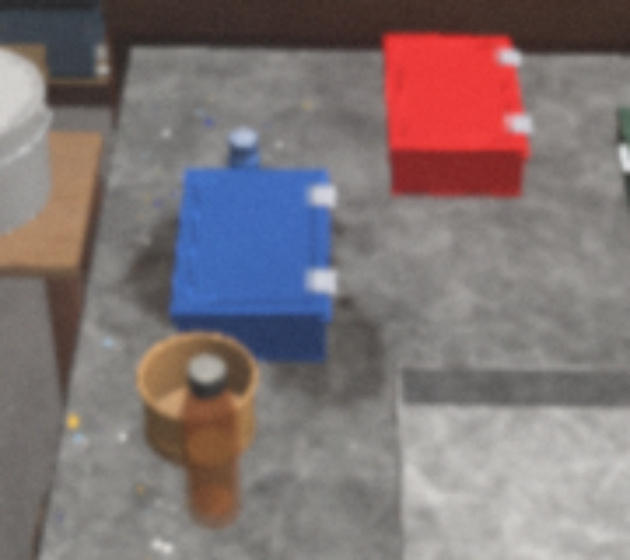

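View pics/top7.png

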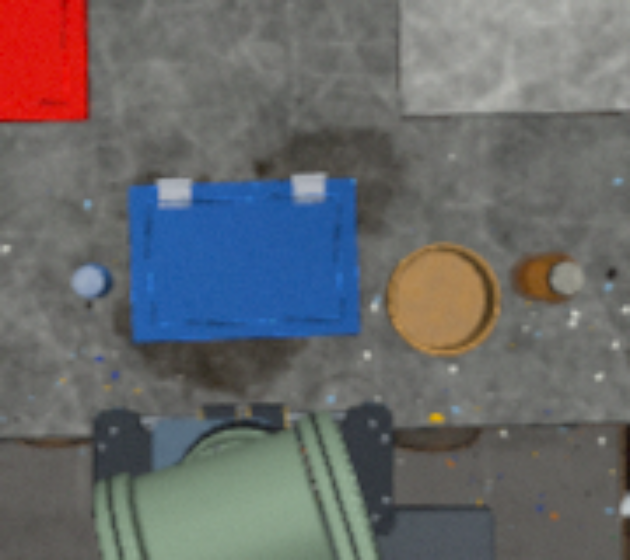

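The cover is flat over the box in both views (top crop 130–358 × 180–340, as predicted). Pot, tin and vial have not moved (<0.2 px in the top view), and the arm is clear. I hand in the job.

```bash
python3 -c "
from workcell import env
env.job_done()"
```

```text
the job is handed in; nothing more can be done
```

The blue paint box is closed: I pushed the leaf flat first, then swung the cover over slowly and pressed it shut. I handed in at about 13 s on the robot's clock, well under the 48 s limit. I used pushes only, with the fingers shut.

**Leaf:** it came up against its stop with the fingertips at 45.1 mm (45 expected), under 17 N. The camera showed it flat before I moved the cover.

**Cover:** it stopped at 56.0 mm (56 expected) and held under 22 N. After I lifted off, it lay flat in both views, close to where I predicted it.

**Bystanders:** the tin and the vial shifted less than 0.1 px in both views, and the pot less than 0.2 px in the top view.

**Checks that disagreed:**
- The side-view comparison for the pot gave a large image difference. The closing cover had changed the background there, so I relied on the top view for the pot.
- In the side view, the leaf and the cover's near corner were each a few mm off prediction. I put this down to a few mm of error in where I had the box.

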